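Put the lantern painter's containers back in their rests

ROBOT

A 7-joint arm with a two-finger parallel gripper is mounted at the origin on the work surface. World frame = base frame: x ahead of the robot, y to its left, z up, the work surface at z = 0. Lengths are in mm, angles in degrees, forces in N, time in s.
With the tool pointing down it reaches from about 425 to 950 mm from the base axis. Payload 4.7 kg.
Tool frame: the origin (TCP) lies at the very end of the fingers, on their centre line; the grasp point (between the pads) lies arm.hold_point_z behind it (arm.hold_point_z is the distance from the TCP to the grasp point, in mm); z points along the fingers, y is the direction in which the jaws open and shut (so a half turn about z gives the same grasp; the last joint's range is limited). The gripper opens to 85 mm and grips with 20 to 120 N. Pads are 22 mm wide; open, the fingers measure 114 mm over their backs; the gripper's body (76 mm by 85 mm) begins 54 mm behind the grasp point. The pads swing forward as they close: fully open they stand 13 mm farther back than shut.
Start: joints at [72.599, 26.849, -2.785, 87.806, 1.381, 65.374, -4.715], TCP at [183.211, -649.679, 231.335] pointing down, gripper open.
Joint ranges: [-148.3, 148.3], [-19.14, 114.17], [-79.39, 73.82], [5.75, 140.21], [-59.74, 239.74], [12.07, 113.84], [-152.46, 152.46]. Speed limits (degrees/s): [147.25, 147.25, 180, 180, 180, 180, 180].

INTERFACE

Orientations are given as a 3x3 rotation matrix whose columns are the frame's x, y, z axes.
In Python, from cell import arm gives the robot as it stands.
- The arm moves only by the tool play_rows, never from a script. Its arguments are lists of equal length, an entry for each row: "fingers": the closure, from 0 (fully open) to 1 (shut); "travel": the shift along the tool's x, y, z in m, a list of three; "turn": the turn about the tool's z in degrees. A call has 1 to 20 rows; each row shifts and turns the commanded pose from where the row before left it, along the tool's axes as they then stand; what a row does not reach is not made up. A row lasts 1/8 s, in which the tool goes at most 62.5 mm and 10.7 degrees, less where a joint would pass 70% of its speed; a pose out of reach is approached as far as the arm can. A call with a gripper value outside its range is refused whole. The fingers move at their own pace and stop on an object; "newtons" is the grip in N (left out, the last holds). Time passes only in rows, so rows that do not move let the fingers close. It gives the time, the measured TCP pose, the force and the opening at its end, in the units of the state.
- arm.state(): the state, without advancing time (a new reading comes with each control period).
- arm.snapshot(name): name is "side" or "top"; returns a dict with "frame" (384x512x3 uint8, red, green, blue), "z_map" (384x512 float32, mm along the optical axis (not along the pixel's ray), 0 where there is no reading), "fx", "fy", "cx", "cy" (pixels), "R" (3x3) and "t" (3): a world point X has camera coordinates R X + t. Camera axes: x right, y down, z forward; pixel columns grow to the right and rows downward; lengths in mm; the calibration is good to about 2 mm. A picture is of the moment at which its call begins.
- arm.hand_in(): hands the job in, once; it reports no verdict.
The state is a dict: "time": time; "joint_pos": joint angles; "qd": joint speeds; "joint_efforts": joint torques, N m; "position": TCP position; "tcp_rot": TCP orientation; "force": force on the tool from outside, world axes, zero at the start; "torque": the same for the moment, N m; "gripper_width": finger opening in mm.
Only numpy, scipy, OpenCV 4.12 (cv2) and the standard library are available. Lean on these libraries where they do the work, as an engineer would, in place of code of your own. Each camera call takes 0.05 s, during which the arm holds its last target.

TASK

Tidy the painting bench: put the big jar, the small jar, the ink bottle and the long tin each into the wooden rest whose recess matches its foot in shape and size, standing flat on the recess floor with the bottle and tin lined up with the recess sides. The small jar has been left in the big jar's rest, so it has to come out before the big jar can go in. Keep the containers upright and set them down gently, never dropping them, and leave the dish stack and the brush pot where they are.

Things in the scene. Friction and masses are not known exactly. Their poses are not given: they have to be found in the camera images.
- jar_big: Loose. Big round lidded paint jar, white porcelain with an aluminium lid: 60 mm in diameter (lid 58 mm), 70 mm tall of which the lid is the top 16 mm; about 0.18 to 0.36 kg. Starts upright on the table. Belongs in rest_big_round. Origin: centre of its underside, z up.
- jar_small: Loose. Small round lidded paint jar of the same kind: 40 mm in diameter (lid 38 mm), 50 mm tall of which the lid is the top 12 mm; about 0.07 to 0.14 kg. Starts upright, off-centre in the recess of rest_big_round (the wrong rest). Belongs in rest_small_round. Origin: centre of its underside, z up.
- ink_bottle: Loose. Square ink bottle, white porcelain body 46 x 46 mm and 42 mm tall, with a round black cap on top 30 mm in diameter and 14 mm high (56 mm in all); about 0.11 to 0.22 kg. x and y are square to its sides. Starts upright on the table. Belongs in rest_square, any quarter turn. Origin: centre of its underside, z up.
- tin_long: Loose. Flat oblong closed steel paint tin, 120 mm long (its x) by 38 mm wide (its y) by 28 mm high; about 0.10 to 0.21 kg. Starts lying flat on the table. Belongs in rest_long, either way round. Origin: centre of its underside, z up.
- rest_big_round: Square wooden block 92 x 92 mm with a round recess 76 mm in diameter, for the big jar. Pale wood, recess lined with thin blue felt. Fixed to the table. Block 10 mm thick; the recess is centred, 6 mm deep, its floor 4 mm above the table. Origin: centre of the block's underside, z up.
- rest_small_round: Square wooden block 72 x 72 mm with a round recess 56 mm in diameter, for the small jar. Pale wood, recess lined with thin blue felt. Fixed to the table. Block 10 mm thick; the recess is centred, 6 mm deep, its floor 4 mm above the table. Origin: centre of the block's underside, z up.
- rest_square: Square wooden block 78 x 78 mm with a square recess 62 x 62 mm, sides along its x and y, for the ink bottle. Pale wood, recess lined with thin blue felt. Fixed to the table. Block 10 mm thick; the recess is centred, 6 mm deep, its floor 4 mm above the table. Origin: centre of the block's underside, z up.
- rest_long: Oblong wooden block 154 mm (its x) by 72 mm (its y) with an oblong recess 138 x 56 mm, for the tin. Pale wood, recess lined with thin blue felt. Fixed to the table. Block 10 mm thick; the recess is centred, 6 mm deep, its floor 4 mm above the table. Origin: centre of the block's underside, z up.
- dish_stack: Bystander, loose: stack of three white porcelain dishes, 78 mm in diameter, 30 mm high, with a blue disc of paint in the top one; stands among the rests and containers. Leave alone. Origin: centre of its underside, z up.
- brush_pot: Bystander, loose: red round pot 70 mm in diameter and 90 mm high with brushes standing in it up to about 200 mm and leaning out up to 40 mm from its axis; stands to the left of the work. Leave alone. Origin: centre of its underside, z up.
Mind the look-alikes: they are no part of the job. Leave any orange look-alike of the jar_small alone. What is shaped like the jar_big but red is not meant.

How it is judged (in metres and radians):
At the end, for the whole second after the job is handed in: Each container is at rest and upright (0.1 rad) in its own rest: within 12 mm of its centre, origin 0 to 7.5 mm above the underside of the rest; the ink bottle square to its recess within 0.4 rad (any quarter turn), the tin along its recess within 0.3 rad (either way round) (horizontal distance between jar_big and rest_big_round below 0.012 m and z of jar_big in the frame of rest_big_round between 0 and 0.0075 m and angle between each of jar_big, jar_small, ink_bottle, tin_long's own z axis and vertical below 0.1 rad and linear speed of each of jar_big, jar_small, ink_bottle, tin_long below 0.02 m/s and horizontal distance between jar_small and rest_small_round below 0.012 m and z of jar_small in the frame of rest_small_round between 0 and 0.0075 m and horizontal distance between ink_bottle and rest_square below 0.012 m and z of ink_bottle in the frame of rest_square between 0 and 0.0075 m and horizontal distance between tin_long and rest_long below 0.012 m and z of tin_long in the frame of rest_long between 0 and 0.0075 m and (angle between the x axis of ink_bottle and the x axis of rest_square, either way round below 0.4 rad or angle between the x axis of ink_bottle and the y axis of rest_square, either way round below 0.4 rad) and angle between the x axis of tin_long and the x axis of rest_long, either way round below 0.3 rad); the robot touches nothing.
It fails at once if a container is tipped by more than about 35 degrees (angle between any of jar_big, jar_small, ink_bottle, tin_long's own z axis and vertical above 0.6 rad).
It fails at once if a container is dropped or thrown (moves faster than 0.6 m/s with no finger on it) ((linear speed of jar_big above 0.6 m/s and contact force between the fingers and jar_big below 0.05 N) or (linear speed of jar_small above 0.6 m/s and contact force between the fingers and jar_small below 0.05 N) or (linear speed of ink_bottle above 0.6 m/s and contact force between the fingers and ink_bottle below 0.05 N) or (linear speed of tin_long above 0.6 m/s and contact force between the fingers and tin_long below 0.05 N)).
It fails at once if the dish stack is moved by more than 20 mm or tipped (distance of dish_stack from where it was at the start of the episode above 0.02 m or angle between dish_stack's own z axis and vertical above 0.3 rad).
It fails at once if the brush pot is moved by more than 20 mm or tipped (distance of brush_pot from where it was at the start of the episode above 0.02 m or angle between brush_pot's own z axis and vertical above 0.3 rad).
It also fails if it takes over 109 s, if anything falls off the work surface, if the arm or the gripper's body presses on something with over 40 N, if the wrist force passes 120 N, or if a joint passes its speed limit or range.

## Working session

There is one attempt and no reset: what is moved stays moved. The work goes in short steps, Python scripts to look and compute and a tool call to move; the robot and the scene stay as the last step left them, time stands still between calls to the robot, and variables do not carry over. Pictures are saved under pics/ and viewed, and the job is handed in when it is done.

Besides the shell and the picture viewer there is one more tool, called after "Request:" as a command line: name --pt "numbers of a row" for each row, then --argument value for the rest. play_rows: Moves the arm, as the interface text tells. Its arguments: {"type":"object","properties":{"fingers":{"type":"array"},"travel":{"type":"array"},"turn":{"type":"array"},"newtons":{"type":"number"}},"required":["fingers","travel","turn"]}

```bash
mkdir -p pics; ls
python3 - <<'E'
from cell import arm
import cv2
s=arm.state()
print(s, arm.hold_point_z)
for n in ("top","side"):
    p=arm.snapshot(n)
    cv2.imwrite(f"pics/{n}0.png",cv2.cvtColor(p["frame"],cv2.COLOR_RGB2BGR))
    print(n,p["fx"],p["fy"],p["cx"],p["cy"],p["R"],p["t"])
    import numpy as np
    np.savez(f"{n}0.npz",**p)
E
```

```text
pics
{'time': 0.0, 'joint_pos': array([72.59945564, 26.89662852, -2.78394938, 87.87238694,  1.38214471,
       65.37543379, -4.71665852]), 'qd': array([ 0.0858593 , -0.01610728, -0.00868744,  0.02968646,  0.06876067,
        0.03427962,  0.05612231]), 'joint_efforts': array([ 8.64632493e-04, -5.10308218e+01, -4.62377036e-02, -2.37711740e+01,
        1.06447411e-02,  7.52068270e-03, -1.35091170e-05]), 'position': array([ 183.00740207, -649.12130974,  230.27925869]), 'tcp_rot': array([[ 9.62476508e-01,  2.71364319e-01, -6.15405474e-04],
       [ 2.71365001e-01, -9.62474764e-01,  1.83418921e-03],
       [-9.45787334e-05, -1.93236353e-03, -9.99998129e-01]]), 'force': array([-0.51919391,  0.51883349,  0.16132295]), 'torque': array([-0.00805909,  0.01064504, -0.06152751]), 'gripper_width': 85.22026386249858} 18.700000000000003
top 370.461063127578 370.461063127578 256.9590364688514 188.5448444806502 [[ 0.0184841  -0.99918702 -0.03582777]
 [-0.99209286 -0.01388021 -0.12473612]
 [ 0.12413741  0.03785011 -0.99154287]] [105.56025616 588.86768288 814.4023135 ]
side 422.5432791707357 422.5432791707357 254.9624161278219 193.67900195142585 [[-0.98945813 -0.1447684  -0.00383546]
 [-0.10240712  0.71816426 -0.68829709]
 [ 0.10239816 -0.68064837 -0.72541878]] [ 573.46653406    6.37617404 1162.77245307]
```

View pics/top0.png

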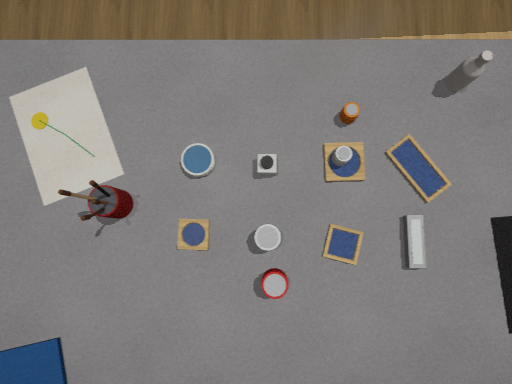

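View pics/side0.png

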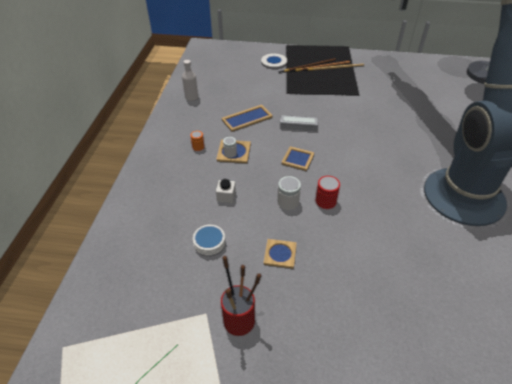

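The top picture shows the small jar (343,156) in rest_big (345,161), the big jar (267,237) with its red look-alike (275,283), and the ink bottle (267,163). The tin is at (416,241), rest_long (418,168), rest_square (343,244) and rest_small (193,234). The dish stack is at (197,160) and the brush pot at (111,202).

```bash
cat > h.py <<'E'
import numpy as np, cv2
def world(p):
    z=p["z_map"].astype(float); v,u=np.mgrid[:z.shape[0],:z.shape[1]]
    c=np.stack([(u-p["cx"])/p["fx"]*z,(v-p["cy"])/p["fy"]*z,z],-1)
    return (c-p["t"])@p["R"]   # R^T (c-t)
def atz(p,u,v,h):
    d=np.array([(u-p["cx"])/p["fx"],(v-p["cy"])/p["fy"],1.])
    R=p["R"]; o=-R.T@p["t"]; dd=R.T@d
    return o+dd*(h-o[2])/dd[2]
def pts_for(p,seed,r,zlo,zhi,mask=None):
    W=world(p); u,v=seed
    m=np.zeros(W.shape[:2],bool); m[max(v-r,0):v+r,max(u-r,0):u+r]=True
    m&=(p["z_map"]>0)&(W[...,2]>zlo)&(W[...,2]<zhi)
    if mask is not None: m&=mask
    return W[m]
def rect(P):
    (cx,cy),(w,h),a=cv2.minAreaRect(P[:,:2].astype(np.float32)); 
    if h>w: w,h,a=h,w,a+90
    return np.round([cx,cy,w,h,(a+90)%180-90,np.median(P[:,2])],1)
def circ(P):
    (cx,cy),r=cv2.minEnclosingCircle(P[:,:2].astype(np.float32))
    return np.round([cx,cy,2*r,*np.median(P,0),len(P)],1)
def woodmask(p):
    hsv=cv2.cvtColor(p["frame"],cv2.COLOR_RGB2HSV)
    H,S,V=[hsv[...,i].astype(int) for i in range(3)]
    return (((H>8)&(H<30)&(S>80)&(V>90))|((H>100)&(H<130)&(S>90)))
E
cat > m.py <<'E'
from h import *
p=np.load("top0.npz")
W=world(p)
print("table z",np.median(W[300:350,150:250,2]), W[0+120,200,2])
wm=woodmask(p)
for n,s,r in (("big",(345,161),27),("small",(193,234),24),("square",(343,244),26),("long",(418,168),38)):
    v,u=np.mgrid[:384,:512]
    m=wm&(abs(u-s[0])<r)&(abs(v-s[1])<r)
    q=np.argwhere(m)[:,::-1]
    P=np.array([atz(p,a,b,10.) for a,b in q])
    print(n,rect(P), 'zdepth',np.median(W[m][:,2]))
for n,s,r,lo,hi in (("jb",(267,237),24,60,85),("red",(275,283),24,60,85),("js",(343,156),18,45,70),("cap",(267,163),16,50,70),("bot",(267,163),18,30,50),("tin",(416,241),36,20,40),("dish",(197,160),28,15,50),("pot",(111,202),40,75,100),("orange",(350,112),20,30,80)):
    P=pts_for(p,s,r,lo,hi); print(n,"circ",circ(P),"rect",rect(P))
E
python3 m.py
python3 - <<'E'
import cv2
i=cv2.imread('pics/top0.png')
cv2.imwrite('pics/crop0.png',cv2.resize(i[80:310,150:470],None,fx=2.5,fy=2.5,interpolation=cv2.INTER_CUBIC))
E
```

```text
table z -0.3257425862803921 0.4882630025873818
big [659.4 -89.6  92.6  92.5 -87.9  10. ] zdepth 8.805638330234274
small [480.6 265.9  73.2  70.3 -89.   10. ] zdepth 7.881701541589118
square [464.6 -84.6  78.3  77.7  76.5  10. ] zdepth 6.1612301832424965
long [ 646.2 -263.   153.6   73.2   38.    10. ] zdepth 5.86309665067518
jb circ [477.5  90.6  57.2 477.2  90.2  70.2 542. ] rect [477.1  91.2  56.3  54.6   0.8  70.2]
red circ [375.8  74.2  58.3 376.7  73.6  70.2 587. ] rect [376.6  73.9  56.5  55.9  48.   70.2]
js circ [669.4 -79.4  38.5 668.7 -79.2  54.3 227. ] rect [669.1 -79.2  37.6  35.2 -44.2  54.3]
cap circ [647.1  95.1  29.9 646.4  95.   56.2 135. ] rect [646.7  95.1  27.4  27.1 -89.2  56.2]
bot circ [647.1  94.7  60.4 639.3  95.5  41.9 248. ] rect [647.6  95.2  46.9  41.9   1.   41.9]
tin circ [ 474.6 -244.7  122.4  473.9 -243.3   28.   948. ] rect [ 474.5 -244.6  117.1   39.1    0.8   28. ]
dish circ [657.  260.5  78.5 656.5 259.3  30.3 851. ] rect [657.  260.1  77.6  75.2  45.6  30.3]
pot circ [550.1 451.6  70.5 549.  443.2  90.2 690. ] rect [549.5 451.   69.1  68.3 -63.5  90.2]
orange circ [772.7 -98.8  39.3 770.4 -97.   49.8 261. ] rect [772.8 -98.6  38.3  37.4 -43.3  49.8]
```

View pics/crop0.png

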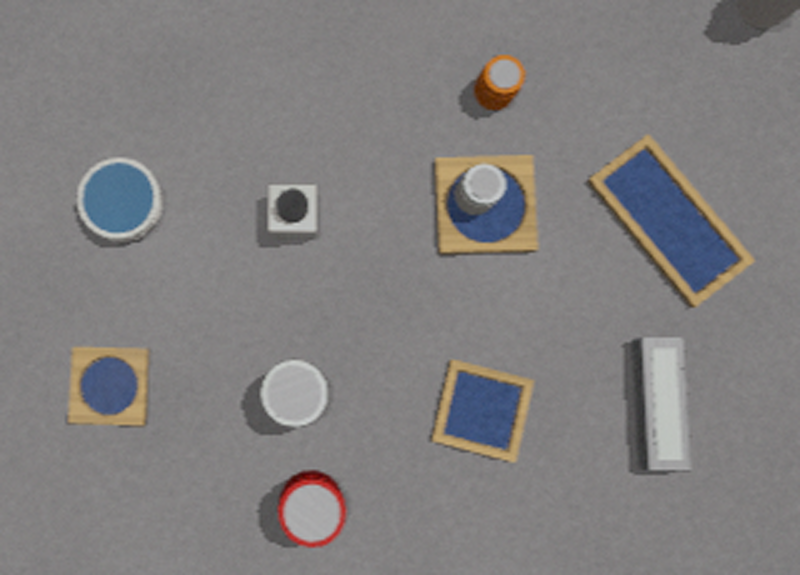

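Request:
play_rows --fingers '[0, 0, 0, 0, 0, 0, 0, 0, 0, 0, 0, 0, 0, 0, 0, 0, 0, 0, 0]' --pt "0 0 0" --pt "0 0 0" --pt "0.0324 -0.038 0" --pt "0.0324 -0.038 0" --pt "0.0324 -0.038 0" --pt "0.0324 -0.038 0" --pt "0.0324 -0.038 0" --pt "0.0324 -0.038 0" --pt "0.0324 -0.038 0" --pt "0.0324 -0.038 0" --pt "0.0324 -0.038 0" --pt "0.0324 -0.038 0" --pt "0.0324 -0.038 0" --pt "0.0324 -0.038 0" --pt "0.0324 -0.038 0" --pt "0.0324 -0.038 0" --pt "0.0324 -0.038 0" --pt "0 0 0" --pt "0 0 0" --turn '[7.9, 7.85, 0, 0, 0, 0, 0, 0, 0, 0, 0, 0, 0, 0, 0, 0, 0, 0, 0]' --newtons 40

```text
time: 2.48
position: [668.7, -80.4, 230.6]
tcp_rot: [[1.0, -0.0, -0.002], [-0.0, -1.0, -0.001], [-0.002, 0.001, -1.0]]
force: [-0.4, -0.2, 0.7]
gripper_width: 85.6
```

Request:
play_rows --fingers '[0, 0, 0, 0, 0, 0, 0, 0, 0]' --pt "0 -0.001 0.04" --pt "0 0 0.04" --pt "0 0 0.04" --pt "0 0 0.03" --pt "0 0 0.025" --pt "0 0 0.02" --pt "0 0 0.015" --pt "0 0 0.006" --pt "0 0 0" --turn '[0, 0, 0, 0, 0, 0, 0, 0, 0]'

```text
time: 3.6
position: [669.4, -78.8, 15.4]
tcp_rot: [[1.0, -0.0, 0.0], [-0.0, -1.0, -0.0], [0.0, 0.0, -1.0]]
force: [-0.4, 0.2, -0.3]
gripper_width: 85.4
```

Request:
play_rows --fingers '[0.3, 0.4, 0.5, 0.6, 0.7, 0.8, 0.8, 0.8]' --pt "0 0 0" --pt "0 0 0" --pt "0 0 0" --pt "0 0 0" --pt "0 0 0" --pt "0 0 0" --pt "0 0 0" --pt "0 0 0" --turn '[0, 0, 0, 0, 0, 0, 0, 0]'

```text
time: 4.6
position: [669.8, -78.7, 16.0]
tcp_rot: [[1.0, -0.0, 0.001], [-0.0, -1.0, -0.0], [0.001, 0.0, -1.0]]
force: [0.1, 1.1, 5.7]
gripper_width: 39.1
```

Request:
play_rows --fingers '[0.8, 0.8, 0.8, 0.8, 0.8, 0.8, 0.8, 0.8, 0.8, 0.8, 0.8, 0.8, 0.8, 0.8, 0.8, 0.8, 0.8, 0.8, 0.8, 0.8]' --pt "0 0 -0.01" --pt "0 0 -0.02" --pt "0 0 -0.03" --pt "0 0 -0.03" --pt "0 0 -0.01" --pt "-0.0088 -0.0147 0" --pt "-0.015 -0.0275 0" --pt "-0.015 -0.0275 0" --pt "-0.015 -0.0275 0" --pt "-0.015 -0.0275 0" --pt "-0.015 -0.0275 0" --pt "-0.015 -0.0275 0" --pt "-0.015 -0.0275 0" --pt "-0.015 -0.0275 0" --pt "-0.015 -0.0275 0" --pt "-0.015 -0.0275 0" --pt "-0.015 -0.0275 0" --pt "-0.015 -0.0275 0" --pt "0 0 0" --pt "0 0 0" --turn '[0, 0, 0, 0, 0, 0, 0, 0, 0, 0, 0, 0, 0, 0, 0, 0, 0, 0, 0, 0]'

```text
time: 7.1
position: [479.6, 265.3, 114.4]
tcp_rot: [[1.0, 0.0, -0.002], [0.0, -1.0, -0.002], [-0.002, 0.002, -1.0]]
force: [-0.3, 0.8, -1.3]
gripper_width: 38.7
```

Run:
```python
from cell import arm
import cv2,numpy as np
a=[]
for n in ("top","side"):
    p=arm.snapshot(n); np.savez(n+"1.npz",**p)
    a.append(cv2.cvtColor(p["frame"],cv2.COLOR_RGB2BGR))
cv2.imwrite("pics/a1.png",cv2.resize(np.hstack(a),(800,300)))
cv2.imwrite("pics/a1s.png",cv2.resize(a[1][120:320,180:380],(600,600)))
```

```text
(no output)
```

View pics/a1.png

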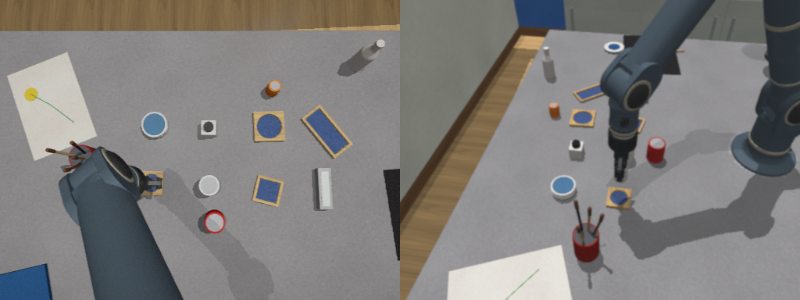

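View pics/a1s.png

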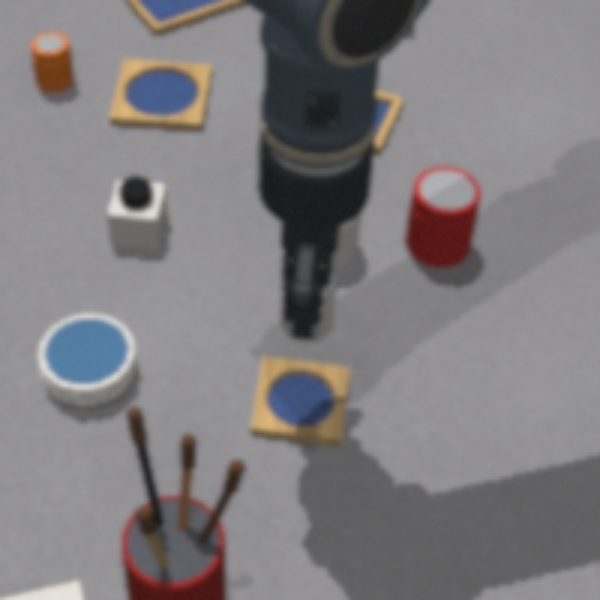

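The small jar is held above rest_small (side crop, 300,395), with the arm clear of the brushes. Next is lowering it.

Request:
play_rows --fingers '[0.8, 0.8, 0.8, 0.8, 0.8, 0.8, 0.8, 0.8, 0.8, 0.8]' --pt "0.001 -0.0005 0.02" --pt "0 0 0.025" --pt "0 0 0.02" --pt "0 0 0.012" --pt "0 0 0.008" --pt "0 0 0.005" --pt "0 0 0.003" --pt "0 0 0.002" --pt "0 0 0.001" --pt "0 0 0" --turn '[0, 0, 0, 0, 0, 0, 0, 0, 0, 0]'

```text
time: 8.45
position: [481.6, 266.5, 19.4]
tcp_rot: [[1.0, -0.0, 0.0], [-0.0, -1.0, 0.0], [0.0, -0.0, -1.0]]
force: [-0.8, 0.7, -0.8]
gripper_width: 38.7
```

Request:
play_rows --fingers '[0.8, 0.8, 0.8, 0.8]' --pt "0 0 0.0015" --pt "0 0 0.001" --pt "0 0 0.001" --pt "0 0 0" --turn '[0, 0, 0, 0]'

```text
time: 8.95
position: [481.5, 266.5, 15.9]
tcp_rot: [[1.0, -0.0, 0.0], [-0.0, -1.0, -0.0], [0.0, 0.0, -1.0]]
force: [-0.8, -1.5, 0.6]
gripper_width: 39.1
```

Request:
play_rows --fingers '[0.6, 0.4, 0.2, 0, 0, 0, 0, 0, 0, 0, 0, 0, 0, 0, 0]' --pt "0 0 0" --pt "0 0 0" --pt "0 0 0" --pt "0 0 0" --pt "0 0 0" --pt "0 0 -0.02" --pt "0 0 -0.04" --pt "0 0 -0.05" --pt "0 0.0256 0" --pt "-0.001 0.03 0" --pt "-0.001 0.04 0" --pt "-0.001 0.04 0" --pt "-0.001 0.04 0" --pt "0 0 0" --pt "0 0 0" --turn '[0, 0, 0, 0, 0, 0, 0, 0, 0, 0, 0, 0, 0, 0, 0]'

```text
time: 10.82
position: [477.6, 91.5, 126.0]
tcp_rot: [[1.0, 0.0, 0.001], [0.0, -1.0, 0.001], [0.001, -0.001, -1.0]]
force: [-0.3, -0.0, -0.3]
gripper_width: 85.6
```

Run:
```python
from cell import arm
from h import *
p=arm.snapshot("top"); np.savez("top2.npz",**p)
print("js",circ(pts_for(p,(193,234),22,45,70)))
cv2.imwrite("pics/a2.png",cv2.cvtColor(p["frame"],cv2.COLOR_RGB2BGR))
```

```text
js [481.8 266.2  37.6 482.2 265.2  54.  229. ]
```

View pics/a2.png

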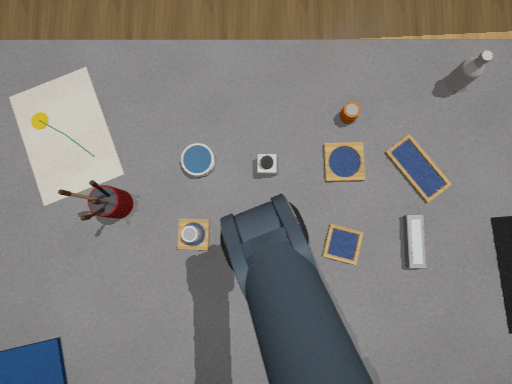

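The small jar stands in rest_small at (193,234), within 1–2 mm of centre, with its top at 54 mm. Now the big jar.

Request:
play_rows --fingers '[0, 0, 0, 0, 0, 0, 0, 0.2, 0.3, 0.4, 0.5, 0.6, 0.6, 0.6]' --pt "0 0.0005 0.02" --pt "0 0 0.03" --pt "0 0 0.025" --pt "0 0 0.018" --pt "0 0 0.01" --pt "0 0 0.005" --pt "0 0 0" --pt "0 0 0" --pt "0 0 0" --pt "0 0 0" --pt "0 0 0" --pt "0 0 0" --pt "0 0 0" --pt "0 0 0" --turn '[0, 0, 0, 0, 0, 0, 0, 0, 0, 0, 0, 0, 0, 0]' --newtons 50

```text
time: 12.62
position: [477.9, 90.5, 18.7]
tcp_rot: [[1.0, -0.0, 0.001], [-0.0, -1.0, 0.0], [0.001, -0.0, -1.0]]
force: [-0.8, -0.3, 4.4]
gripper_width: 58.7
```

Request:
play_rows --fingers '[0.6, 0.6, 0.6, 0.6, 0.6, 0.6, 0.6, 0.6, 0.6, 0.6, 0.6, 0.6, 0.6, 0.6, 0.6, 0.6, 0.6, 0.6]' --pt "0 0 -0.01" --pt "0 0 -0.02" --pt "0 0 -0.03" --pt "0 0 -0.03" --pt "0 0 -0.01" --pt "0.01 0.01 0" --pt "0.018 0.018 0" --pt "0.018 0.018 0" --pt "0.018 0.018 0" --pt "0.018 0.018 0" --pt "0.018 0.018 0" --pt "0.018 0.018 0" --pt "0.018 0.018 0" --pt "0.018 0.018 0" --pt "0.018 0.018 0" --pt "0.0095 0.008 0" --pt "0 0 0" --pt "0 0 0" --turn '[0, 0, 0, 0, 0, 0, 0, 0, 0, 0, 0, 0, 0, 0, 0, 0, 0, 0]'

```text
time: 14.88
position: [658.1, -88.6, 117.2]
tcp_rot: [[1.0, 0.001, -0.002], [0.001, -1.0, 0.001], [-0.002, -0.001, -1.0]]
force: [-1.4, 0.0, -1.7]
gripper_width: 58.4
```

Request:
play_rows --fingers '[0.6, 0.6, 0.6, 0.6, 0.6, 0.6, 0.6, 0.6, 0.6, 0.6]' --pt "0 0 0.02" --pt "0 0 0.025" --pt "0 0 0.02" --pt "0 0 0.012" --pt "0 0 0.007" --pt "0 0 0.004" --pt "0 0 0.003" --pt "0 0 0.002" --pt "0 0 0.001" --pt "0 0 0" --turn '[0, 0, 0, 0, 0, 0, 0, 0, 0, 0]'

```text
time: 16.12
position: [659.0, -89.7, 24.0]
tcp_rot: [[1.0, -0.0, 0.0], [-0.0, -1.0, -0.0], [0.0, 0.0, -1.0]]
force: [-0.5, 0.3, -1.9]
gripper_width: 59.0
```

Request:
play_rows --fingers '[0.6, 0.6, 0.6]' --pt "0 0 0.001" --pt "0 0 0.001" --pt "0 0 0" --turn '[0, 0, 0]'

```text
time: 16.5
position: [659.1, -89.6, 22.8]
tcp_rot: [[1.0, -0.0, 0.0], [-0.0, -1.0, -0.0], [0.0, 0.0, -1.0]]
force: [-3.1, -0.3, 5.4]
gripper_width: 59.0
```

Request:
play_rows --fingers '[0.5, 0.3, 0.1, 0, 0, 0, 0, 0, 0, 0, 0, 0, 0, 0, 0]' --pt "0 0 0" --pt "0 0 0" --pt "0 0 0" --pt "0 0 0" --pt "0 0 0" --pt "0 0 -0.02" --pt "0 0 -0.04" --pt "0 0 -0.04" --pt "-0.002 -0.0247 0" --pt "-0.0025 -0.04 0" --pt "-0.0025 -0.04 0" --pt "-0.0025 -0.04 0" --pt "-0.0025 -0.04 0" --pt "0 0 0" --pt "0 0 0" --turn '[0, 0, 0, 0, 0, 0, 0, 0, 0, 0, 0, 0, 0, 0, 0]'

```text
time: 18.38
position: [647.4, 94.5, 122.9]
tcp_rot: [[1.0, -0.0, 0.001], [-0.0, -1.0, -0.001], [0.001, 0.001, -1.0]]
force: [0.7, -1.0, -0.3]
gripper_width: 85.7
```

Run:
```python
from cell import arm
from h import *
p=arm.snapshot("top"); np.savez("top3.npz",**p)
print("jb",circ(pts_for(p,(345,158),26,60,85)))
p0=np.load("top0.npz")
W=world(p0);
P=pts_for(p0,(267,163),18,39,44); print(P.min(0),P.max(0))
P=pts_for(p0,(416,241),36,25,31); print(P.min(0),P.max(0))
cv2.imwrite("pics/a3.png",cv2.cvtColor(p["frame"],cv2.COLOR_RGB2BGR))
```

```text
jb [658.3 -89.   58.5 657.4 -88.4  74.3 558. ]
[625.12628388  74.13271382  39.08657492] [670.58017382 116.42900573  43.9824313 ]
[ 416.11554744 -264.67560707   25.0100632 ] [ 533.07764878 -224.38091924   30.99560949]
```

View pics/a3.png

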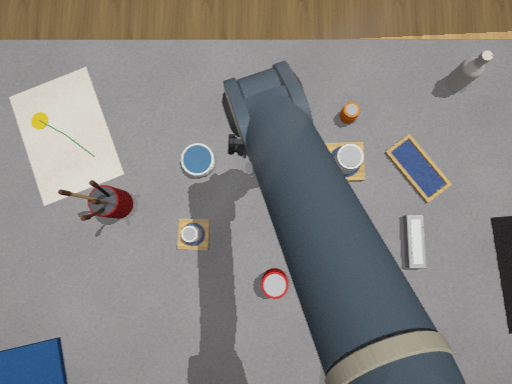

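The big jar is in rest_big at (349,157), about 1 mm off centre with its top at 74 mm. Now the ink bottle: I need TCP z of about 8, which is 115 mm down.

Request:
play_rows --fingers '[0, 0, 0, 0, 0, 0, 0, 0.3, 0.4, 0.5, 0.6, 0.7, 0.7, 0.7]' --pt "0 -0.0005 0.02" --pt "0 0 0.035" --pt "0 0 0.03" --pt "0 0 0.018" --pt "0 0 0.008" --pt "0 0 0.003" --pt "0 0 0" --pt "0 0 0" --pt "0 0 0" --pt "0 0 0" --pt "0 0 0" --pt "0 0 0" --pt "0 0 0" --pt "0 0 0" --turn '[0, 0, 0, 0, 0, 0, 0, 0, 0, 0, 0, 0, 0, 0]' --newtons 40

```text
time: 20.18
position: [647.5, 95.7, 8.5]
tcp_rot: [[1.0, -0.0, 0.001], [-0.0, -1.0, 0.0], [0.001, -0.0, -1.0]]
force: [-1.0, -0.3, 5.4]
gripper_width: 45.4
```

Request:
play_rows --fingers '[0.7, 0.7, 0.7, 0.7, 0.7, 0.7, 0.7, 0.7, 0.7, 0.7, 0.7, 0.7, 0.7, 0.7, 0.7, 0.7, 0.7, 0.7, 0.7, 0.7]' --pt "0 0 -0.01" --pt "0 0 -0.02" --pt "0 0 -0.03" --pt "0 0 -0.03" --pt "0 0 -0.01" --pt "-0.01 0.01 0" --pt "-0.018 0.018 0" --pt "-0.018 0.018 0" --pt "-0.018 0.018 0" --pt "-0.018 0.018 0" --pt "-0.018 0.018 0" --pt "-0.018 0.018 0" --pt "-0.018 0.018 0" --pt "-0.018 0.018 0" --pt "-0.018 0.018 0" --pt "-0.011 0.008 0" --pt "0 0 0" --pt "0 0 0" --pt "0 0 0" --pt "0 0 0" --turn '[0, 0, 0, 0, 0, 0, 0, 0, 0, 0, 0, 0, 0, 0, 0, 0, 4.5, 4.5, 4.5, 0]'

```text
time: 22.68
position: [463.3, -84.1, 107.3]
tcp_rot: [[0.973, -0.232, -0.001], [-0.232, -0.973, 0.0], [-0.001, 0.0, -1.0]]
force: [0.4, -0.2, -1.6]
gripper_width: 45.3
```

Request:
play_rows --fingers '[0.7, 0.7, 0.7, 0.7, 0.7, 0.7, 0.7, 0.7, 0.7, 0.7]' --pt "0 0 0.02" --pt "0 0 0.025" --pt "0 0 0.02" --pt "0 0 0.012" --pt "0 0 0.007" --pt "0 0 0.004" --pt "0 0 0.003" --pt "0 0 0.002" --pt "0 0 0.001" --pt "0 0 0" --turn '[0, 0, 0, 0, 0, 0, 0, 0, 0, 0]'

```text
time: 23.92
position: [464.1, -84.4, 13.9]
tcp_rot: [[0.972, -0.234, 0.0], [-0.234, -0.972, -0.0], [0.0, 0.0, -1.0]]
force: [0.5, 0.2, -1.4]
gripper_width: 45.4
```

Request:
play_rows --fingers '[0.7, 0.7, 0.7]' --pt "0 0 0.001" --pt "0 0 0.001" --pt "0 0 0" --turn '[0, 0, 0]'

```text
time: 24.3
position: [464.1, -84.4, 12.5]
tcp_rot: [[0.972, -0.234, 0.0], [-0.234, -0.972, -0.0], [0.0, 0.0, -1.0]]
force: [-2.2, 0.6, 6.1]
gripper_width: 45.6
```

Request:
play_rows --fingers '[0.6, 0.4, 0.2, 0, 0, 0, 0, 0, 0, 0, 0, 0, 0, 0, 0, 0]' --pt "0 0 0" --pt "0 0 0" --pt "0 0 0" --pt "0 0 0" --pt "0 0 0" --pt "0 0 -0.02" --pt "0 0 -0.04" --pt "0 0 -0.04" --pt "0 0 0" --pt "0 0 0" --pt "0.003 0.04 0" --pt "0.003 0.04 0" --pt "0.0025 0.04 0" --pt "0.002 0.04 0" --pt "0 0 0" --pt "0 0 0" --turn '[0, 0, 0, 0, 0, 0, 0, 0, -6.75, -6.75, 0, 0, 0, 0, 0, 0]'

```text
time: 26.3
position: [474.2, -243.7, 111.6]
tcp_rot: [[1.0, 0.0, -0.0], [0.0, -1.0, 0.001], [-0.0, -0.001, -1.0]]
force: [0.8, -0.3, -0.8]
gripper_width: 85.3
```

Run:
```python
from cell import arm
from h import *
p=arm.snapshot("top"); np.savez("top4.npz",**p)
print("cap",circ(pts_for(p,(343,242),20,52,70)),"bot",rect(pts_for(p,(343,242),22,42,50)))
cv2.imwrite("pics/a4.png",cv2.cvtColor(p["frame"],cv2.COLOR_RGB2BGR))
```

```text
cap [464.5 -83.5  29.4 464.9 -82.9  59.6 153. ] bot [464.5 -84.   46.3  45.8  76.2  45.5]
```

View pics/a4.png

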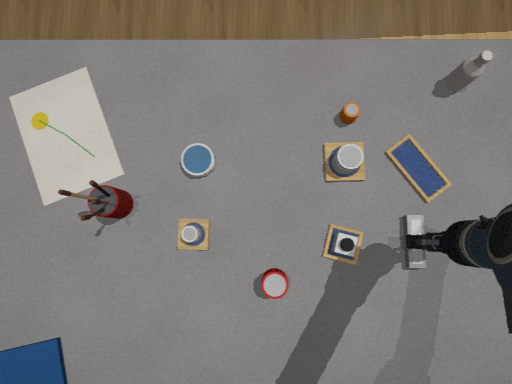

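The bottle is centred in rest_square at (345,243) and aligned, with its body top at 46 mm. Now the tin.

Request:
play_rows --fingers '[0, 0, 0, 0, 0, 0, 0, 0.3, 0.4, 0.5, 0.6, 0.7, 0.8, 0.8]' --pt "0 0.0005 0.02" --pt "0 0 0.03" --pt "0 0 0.03" --pt "0 0 0.015" --pt "0 0 0.008" --pt "0 0 0.003" --pt "0 0 0" --pt "0 0 0" --pt "0 0 0" --pt "0 0 0" --pt "0 0 0" --pt "0 0 0" --pt "0 0 0" --pt "0 0 0" --turn '[0, 0, 0, 0, 0, 0, 0, 0, 0, 0, 0, 0, 0, 0]' --newtons 45

```text
time: 28.1
position: [474.8, -245.1, 6.3]
tcp_rot: [[1.0, -0.0, 0.001], [-0.0, -1.0, -0.0], [0.001, 0.0, -1.0]]
force: [-0.6, 0.6, 5.7]
gripper_width: 36.9
```

Request:
play_rows --fingers '[0.8, 0.8, 0.8, 0.8, 0.8, 0.8, 0.8, 0.8, 0.8, 0.8, 0.8, 0.8, 0.8, 0.8, 0.8, 0.8, 0.8, 0.8, 0.8, 0.8]' --pt "0 0 -0.01" --pt "0 0 -0.02" --pt "0 0 -0.03" --pt "0 0 -0.02" --pt "0 0 0" --pt "0.0114 0.0019 0" --pt "0.02 0.002 0" --pt "0.02 0.002 0" --pt "0.02 0.002 0" --pt "0.02 0.002 0" --pt "0.02 0.002 0" --pt "0.02 0.002 0" --pt "0.02 0.002 0" --pt "0.02 0.002 0" --pt "0 0 0" --pt "0 0 0" --pt "0 0 0" --pt "0 0 0" --pt "0 0 0" --pt "0 0 0" --turn '[0, 0, 0, 0, 0, 0, 0, 0, 0, 0, 0, 0, 0, 0, -7.6, -7.6, -7.6, -7.6, -7.6, 0]'

```text
time: 30.6
position: [645.6, -262.6, 83.9]
tcp_rot: [[0.789, 0.614, -0.002], [0.614, -0.789, 0.002], [-0.001, -0.002, -1.0]]
force: [0.6, -0.5, -2.1]
gripper_width: 37.2
```

Run:
```python
from cell import arm
from h import *
a=arm.snapshot("side")["frame"]
cv2.imwrite("pics/a5.png",cv2.cvtColor(cv2.resize(a[60:210,170:370],(800,600)),cv2.COLOR_RGB2BGR))
```

```text
(no output)
```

View pics/a5.png

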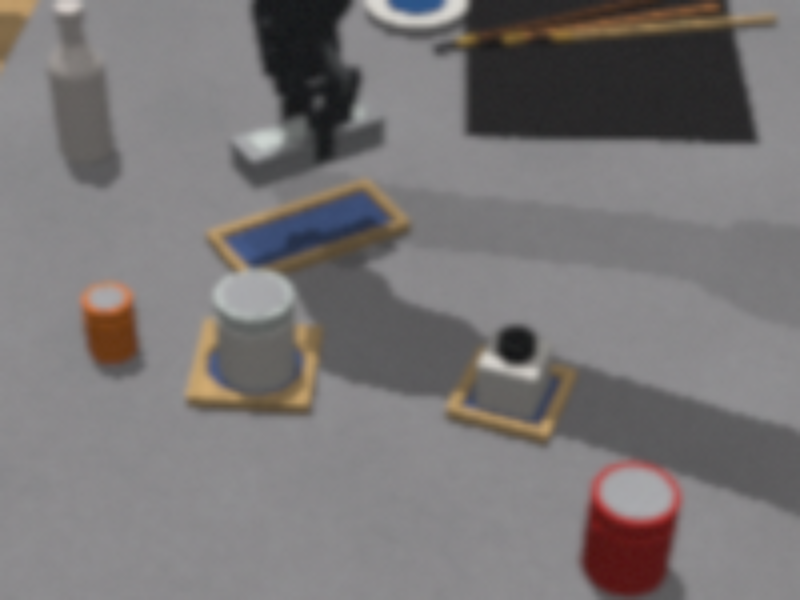

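The tin (310,140) hangs level over rest_long (310,225) and parallel to it. Lowering it towards TCP z of about 11.

Request:
play_rows --fingers '[0.8, 0.8, 0.8, 0.8, 0.8, 0.8, 0.8, 0.8, 0.8, 0.8]' --pt "0 0 0.015" --pt "0 0 0.02" --pt "0 0 0.015" --pt "0 0 0.008" --pt "0 0 0.006" --pt "0 0 0.003" --pt "0 0 0.003" --pt "0 0 0.002" --pt "0 0 0" --pt "0 0 0" --turn '[0, 0, 0, 0, 0, 0, 0, 0, 0, 0]'

```text
time: 31.9
position: [646.0, -262.8, 14.0]
tcp_rot: [[0.788, 0.616, 0.0], [0.616, -0.788, -0.0], [0.0, 0.0, -1.0]]
force: [0.8, -0.6, -1.8]
gripper_width: 37.1
```

Request:
play_rows --fingers '[0.8, 0.8, 0.8, 0.8, 0.8]' --pt "0 0 0.0015" --pt "0 0 0.001" --pt "0 0 0.001" --pt "0 0 0" --pt "0 0 0" --turn '[0, 0, 0, 0, 0]'

```text
time: 32.52
position: [645.9, -262.9, 10.4]
tcp_rot: [[0.788, 0.616, 0.0], [0.616, -0.788, -0.0], [0.0, 0.0, -1.0]]
force: [-0.5, -0.4, -0.5]
gripper_width: 37.1
```

Request:
play_rows --fingers '[0.8, 0.8]' --pt "0 0 0.0006" --pt "0 0 0" --turn '[0, 0]'

```text
time: 32.78
position: [645.9, -262.8, 10.4]
tcp_rot: [[0.788, 0.616, 0.0], [0.616, -0.788, -0.0], [-0.0, 0.0, -1.0]]
force: [-2.7, 1.0, 4.6]
gripper_width: 36.9
```

Request:
play_rows --fingers '[0.7, 0.5, 0.3, 0.1, 0, 0, 0, 0, 0, 0, 0, 0, 0, 0, 0, 0, 0]' --pt "0 0 0" --pt "0 0 0" --pt "0 0 0" --pt "0 0 0" --pt "0 0 0" --pt "0 0 0" --pt "0 0 -0.02" --pt "0 0 -0.04" --pt "0 0 -0.05" --pt "0 0 -0.05" --pt "0 0 -0.05" --pt "-0.03 0.04 0" --pt "-0.03 0.04 0" --pt "-0.03 0.04 0" --pt "-0.03 0.04 0" --pt "0 0 0" --pt "0 0 0" --turn '[0, 0, 0, 0, 0, 0, 0, 0, 0, 0, 0, 0, 0, 0, 0, 0, 0]'

```text
time: 34.9
position: [650.0, -462.1, 220.7]
tcp_rot: [[0.788, 0.616, 0.001], [0.616, -0.788, 0.001], [0.001, 0.0, -1.0]]
force: [0.4, 0.8, 0.0]
gripper_width: 85.5
```

Run:
```python
from cell import arm
from h import *
p=arm.snapshot("top"); np.savez("top6.npz",**p)
print("tin",rect(pts_for(p,(416,166),40,25,40)))
print("jb",circ(pts_for(p,(345,158),26,60,85)))
print("js",circ(pts_for(p,(193,234),22,45,70)))
print("cap",circ(pts_for(p,(343,242),20,52,70)),"bot",rect(pts_for(p,(343,242),22,42,50)))
print("dish",circ(pts_for(p,(197,160),28,15,50)),"pot",circ(pts_for(p,(111,202),40,75,100)))
cv2.imwrite("pics/a6.png",cv2.cvtColor(p["frame"],cv2.COLOR_RGB2BGR))
a=arm.snapshot("side")["frame"]
cv2.imwrite("pics/a6s.png",cv2.cvtColor(cv2.resize(a[60:210,170:370],(800,600)),cv2.COLOR_RGB2BGR))
```

```text
tin [ 645.6 -262.8  119.4   39.3   38.9   32.1]
jb [658.  -89.5  58.4 657.4 -88.5  74.4 559. ]
js [481.6 266.   37.8 482.3 265.4  54.2 228. ]
cap [464.6 -83.7  29.6 464.9 -83.1  59.6 152. ] bot [464.5 -83.7  46.3  45.8  77.   45.5]
dish [657.6 259.7  78.  656.3 259.3  30.2 855. ] pot [549.  451.4  71.6 549.7 443.8  90.3 685. ]
```

View pics/a6.png

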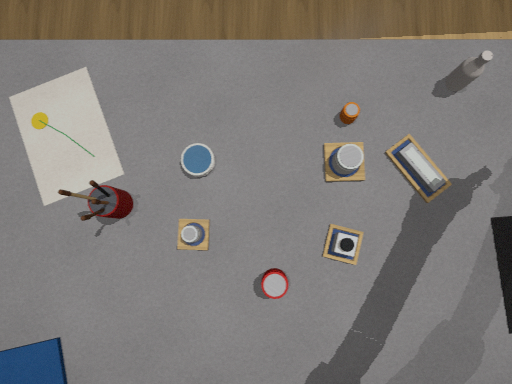

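View pics/a6s.png

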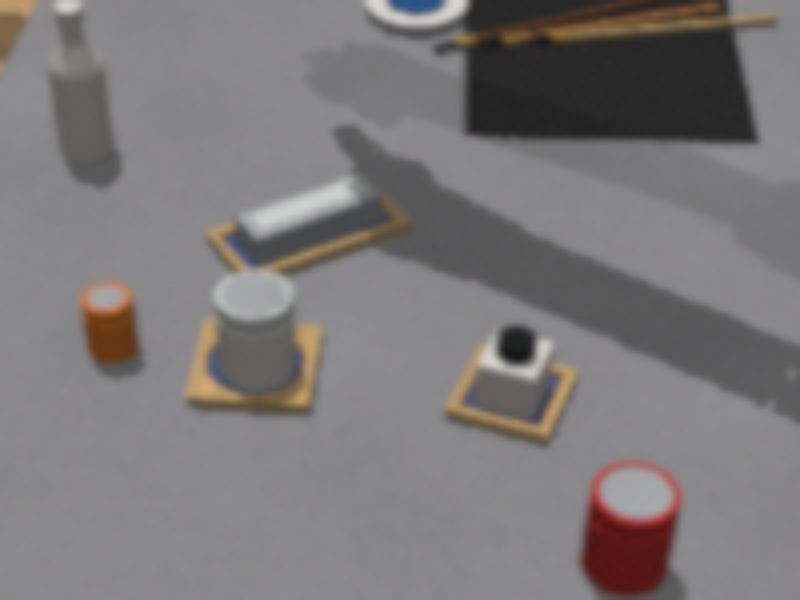

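The last pictures show all four containers seated in their rests: tin (418,166), big jar (347,158), bottle (345,243) and small jar (192,234). The gripper is clear of everything.

```bash
python3 -c "
from cell import arm
print(arm.hand_in())"
```

```text
the job is handed in; nothing more can be done
None
```

I moved all four containers into their matching rests and handed the job in after about 35 s of robot time. The hand-in gives no verdict, so the checks below are from my last top-camera picture.

| Container | Rest | Offset from rest centre | Alignment and height |
|---|---|---|---|
| Small jar | rest_small_round | about 1 mm | top at 54 mm, as expected on the recess floor |
| Big jar | rest_big_round | about 1.5 mm | top at 74 mm, as expected on the recess floor |
| Ink bottle | rest_square | about 1 mm | within 1° of the recess sides, body top at 45.5 mm |
| Tin | rest_long | under 1 mm | within 1° of the recess, top at 32 mm |

The dish stack and brush pot measured the same as at the start, to about 1 mm, and neither the orange nor the red look-alike was touched. At hand-in the gripper was open about 220 mm above the table, well away from everything. No check failed or disagreed beyond the roughly 2 mm camera calibration.

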